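Refit the sprung roller of a bottle roller

ROBOT

A 6-joint arm with a two-finger parallel gripper is mounted at the origin on the work surface. World frame = base frame: x ahead of the robot, y to its left, z up, the work surface at z = 0. Lengths are in m, angles in rad, forces in N, time in s.
With the tool pointing down it reaches from about 0.375 to 0.975 m from the base axis. Payload 3.8 kg.
Tool frame: the origin (TCP) lies midway between the tips of the shut fingers; the grasp point (between the pads) lies 19 mm behind it; z points along the fingers, y is the direction in which the jaws open and shut (so a half turn about z gives the same grasp; the last joint's range is limited). The gripper opens to 85 mm and grips with 20 to 120 N. Pads are 22 mm wide; open, the fingers measure 114 mm over their backs; the gripper's body (76 mm by 85 mm) begins 54 mm behind the grasp point. The pads swing forward as they close: fully open they stand 13 mm farther back than shut.
Start: joints at [-1.283, 0.264, 1.604, -0, 1.274, -0.037], TCP at [0.215, -0.64, 0.231] pointing down, gripper open.
Joint ranges: [-2.63, 2.63], [-0.94, 2.18], [0.31, 2.57], [-1.31, 4.45], [0, 2.66], [-2.55, 2.55]. Speed limits (rad/s): [2.57, 2.57, 3.14, 3.14, 3.14, 3.14].

INTERFACE

Orientations are given as a rotation vector (axis times angle).
In Python, from station import arm, grab_frame, camera_params, workorder gives the robot as it stands.
- The arm moves only by the tool servo_tool, never from a script. Its argument "plan" is a list that holds one entry, the list of rows, each a list of 5 numbers: the shift along the tool's x, y, z in cm, then the turn about the tool's z in degrees, then the opening in per cent of the stroke, from 0 (shut) to 100 (fully open). A call has 1 to 20 rows; each row is the pose to reach, as a shift and turn from the pose measured when the call began, along the tool's axes at that moment; what a row does not reach only later rows make up. A row lasts 1/8 s, in which the tool goes at most 62.5 mm and 10.7 degrees, less where a joint would pass 70% of its speed; a pose out of reach is approached as far as the arm can. A call with a gripper value outside its range is refused whole. The fingers move at their own pace and stop on an object; "grip_force" is the grip in N (left out, the last holds). Time passes only in rows, so rows that repeat a pose let the fingers close. It gives the time, the measured TCP pose, the force and the opening at its end, in the units of the state.
- arm.get_state(): the state, without advancing time (a new reading comes with each control period).
- grab_frame(name): name is "scene" or "top"; returns the picture (400x640x3 uint8, blue, green, red); there is no depth.
- camera_params(name): a dict with "mtx" (3x3 intrinsics, pixels), "dist" ([k1, k2, p1, p2, k3] as OpenCV has them; the pictures are not rectified), "R" (3x3) and "t" (3): a world point X has camera coordinates R X + t. Camera axes: x right, y down, z forward; pixel columns grow to the right and rows downward; lengths in m; the calibration is good to about 2 mm. A picture is of the moment at which its call begins. camera_params takes no time and is no camera call.
- workorder.sign_off(): hands the job in, once; it reports no verdict.
The state is a dict: "t": time; "joint_pos": joint angles; "joint_vel": joint speeds; "joint_efforts": joint torques, N m; "position": TCP position; "tool_rot": TCP orientation; "force": force on the tool from outside, world axes, zero at the start; "moment": the same for the moment, N m; "finger_gap": finger opening in m.
Only numpy, scipy, OpenCV 4.12 (cv2) and the standard library are available. Lean on these libraries where they do the work, as an engineer would, in place of code of your own. Each camera call takes 0.05 s, during which the arm holds its last target. There are 200 camera calls.

TASK

Take the loose rubber roller from its white rest and fit it in the empty place of the bottle roller: brass sprung pin in the cup of the blue block, then push the spring in and let the plain steel pin spring out into the cup of the grey cheek opposite. The blue block has been set to an unknown height, so feel for its cup; press on the machine gently throughout, with the roller or the gripper (below 25 N), and leave the bottle, the dish and the tip box where they are.

Things in the scene. Friction and masses are not known exactly. Their poses are not given: they have to be found in the camera images.
- roller_mid (a point): Centre of the loose roller: a black rubber barrel 28 mm in diameter, 120 mm long, about 0.2 kg, its axis along y (only y means anything: it may turn about its axis). Its +y end (last 8 mm tapered, blue) has the brass sprung pin, its -y end the plain steel pin. At the start it lies level on the rest, axis 45 mm above the table, its middle 70 mm free for fingers.
- plain_tip (a point): Tip of the plain steel pin: fixed, round-nosed, 10 mm in diameter, 9 mm long; 69 mm from the roller's centre towards its -y.
- sprung_tip (a point): Tip of the brass sprung pin: round-nosed, 10 mm in diameter, 87 mm from the roller's centre towards its +y when fully out (27 mm out of the barrel). It slides up to 18 mm into the barrel against a spring of 2 N at first plus 0.8 N per mm; there it stops hard.
- holder: The bottle roller: white base 12 mm high, fixed. Origin on the table, y along the empty place's axis, z up; the empty place lies on x = 0. Base from x = -44 to 116 mm and y = -94 to 112 mm. Seated, the roller's centre is at y = -1 mm, spring 4 mm in. From there it must go 8.5 mm or more to +y for the plain pin to pass the grey cheek; at 14 mm the spring stops hard.
- plain_cup (a point): Centre of the mouth of the grey cheek's round cup, at (0, -62, 55) mm of the holder, axes as the holder's. The cup opens to +y, is 15 mm wide (2 mm chamfer), 8 mm deep. The cheek is 44 mm wide in x and its top is 68 mm above the table.
- blue_foot (a point): Point of the base's top (z = 12 mm) below the blue block's face, at (0, 74, 12) mm of the holder, axes as the holder's. The face looks to -y, is 44 mm wide and reaches 24 mm below and 40 mm above the centre of its cup (15 mm wide, 1 mm chamfer, 8 mm deep). The block is clamped on a white post (112 mm high), its cup's centre anywhere from 39 to 71 mm above the table: not measured, feel for it.
- second_roller (a point): Centre of the second roller, already fitted, 28 mm in diameter, 120 mm long, parallel to the empty place, at (78, 6, 55) mm of the holder. Nothing to do there.
- rest: White plastic rest with two V supports at y = -42 and 42 mm, base 70 by 110 mm and 10 mm high; fixed; its origin is on the table beneath the roller's centre at the start.
- bottle: Amber bottle, 64 mm in diameter, 120 mm high, loose; origin at the centre of its underside. A bystander.
- dish: Clear covered culture dish, 90 mm in diameter, 14 mm high, loose; origin at the centre of its underside. A bystander.
- tipbox: Blue box of pipette tips with a clear lid, 85 by 120 by 65 mm high, loose; origin at the centre of its underside. A bystander.
Things that resemble listed ones, but are neither listed nor needed, are in the scene too. There is more than one size of the part that bears roller_mid; the job needs the middle-sized.

How it is judged:
At the end, for the whole second after the job is handed in: The roller is let go and at rest (below 20 mm/s) with the plain pin's tip at least 5 mm inside the grey cheek's cup, and the sprung pin's tip at least 5 mm behind the blue block's face, inside its cup (both tips within 6 mm of the holder's axis plane sideways) (y of plain_tip in the frame of plain_cup between -0.012 and -0.005 m and x of plain_tip in the frame of plain_cup between -0.006 and 0.006 m and z of plain_tip in the frame of plain_cup between -0.006 and 0.006 m and y of sprung_tip in the frame of holder between 0.079 and 0.086 m and x of sprung_tip in the frame of holder between -0.006 and 0.006 m and z of sprung_tip in the frame of holder between 0.032 and 0.078 m and linear speed of roller below 0.02 m/s); the robot touches nothing.
It fails at once if the roller is forced against the bottle roller with more than 25 N (contact force between roller and holder above 25 N).
It fails at once if the robot presses on the bottle roller itself with more than 25 N (contact force between any of the fingers, the arm and holder above 25 N).
It fails at once if the bottle, the dish or the tip box is moved by more than 15 mm (distance of any of bottle, dish, tipbox from where it was at the start of the episode above 0.015 m).
It also fails if it takes over 61 s, if anything falls off the work surface, if the arm or the gripper's body presses on something with over 40 N, if the wrist force passes 120 N, or if a joint passes its speed limit or range.

## Working session

There is one attempt and no reset: what is moved stays moved. The work goes in short steps, Python scripts to look and compute and a tool call to move; the robot and the scene stay as the last step left them, time stands still between calls to the robot, and variables do not carry over. Pictures are saved under pics/ and viewed, about 8 in all and at most 12, crops included, and the job is handed in when it is done.

Besides the shell and the picture viewer there is one more tool, called after ">>>" as name(argument=value, ...) on one line, values as JSON. servo_tool: Moves the arm, as the interface text tells. Its arguments: {"type":"object","properties":{"plan":{"type":"array","items":{"type":"array","items":{"type":"array","items":{"type":"number"}}}},"grip_force":{"type":"number"}},"required":["plan"]}

```bash
mkdir -p pics
python3 - <<'E'
from station import arm, grab_frame, camera_params
import cv2,json
for n in("scene","top"):
    cv2.imwrite(f"pics/{n}0.png",grab_frame(n)); p=camera_params(n); print(n,p)
s=arm.get_state();print(s)
E
```

```text
scene {'mtx': array([[410.76533622,   0.        , 316.0755305 ],
       [  0.        , 410.76533622, 198.34902844],
       [  0.        ,   0.        ,   1.        ]]), 'dist': array([-0.04560914,  0.        ,  0.        ,  0.        ,  0.        ]), 'R': array([[-0.52196417,  0.85289454,  0.01114912],
       [ 0.54028709,  0.34070902, -0.76942006],
       [-0.66003277, -0.39558598, -0.63864581]]), 't': array([ 0.3157233 , -0.24707305,  1.22519561])}
top {'mtx': array([[396.08519966,   0.        , 321.34847511],
       [  0.        , 396.08519966, 197.8911627 ],
       [  0.        ,   0.        ,   1.        ]]), 'dist': array([-0.0117052,  0.       ,  0.       ,  0.       ,  0.       ]), 'R': array([[-0.02257249, -0.99968841,  0.01065673],
       [-0.98590914,  0.02049156, -0.1660219 ],
       [ 0.16575179, -0.01425409, -0.98606448]]), 't': array([-0.01062391,  0.60205202,  0.73970475])}
{'t': 0.1, 'joint_pos': array([-1.28290582e+00,  2.64689830e-01,  1.60526216e+00, -9.06280271e-06,
        1.27371368e+00, -3.69250605e-02]), 'joint_vel': array([-0.00079948, -0.00108772, -0.00038362, -0.00021202,  0.00011955,
        0.00041522]), 'joint_efforts': array([-2.11585484e-04, -5.16705537e+01, -3.68591058e+01, -1.39871304e-04,
        6.26776848e-03, -3.87295358e-05]), 'position': array([ 0.21520254, -0.63906161,  0.23006509]), 'tool_rot': array([-3.09822258e+00, -5.07650849e-01,  4.20761564e-04]), 'force': array([-0.49897123, -0.72418752, -0.43785368]), 'moment': array([ 0.03857879, -0.04756754, -0.01478078]), 'finger_gap': 0.08541069326525999}
```

View pics/scene0.png

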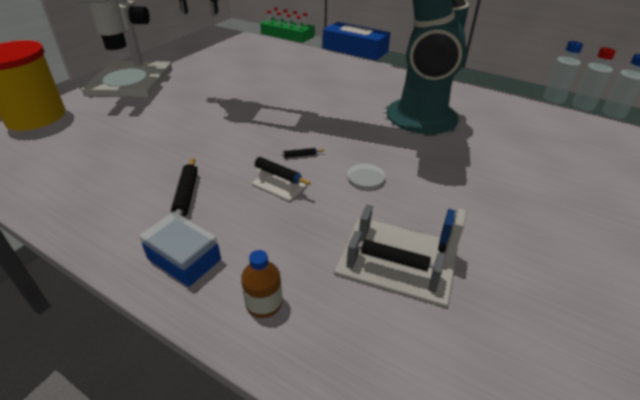

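View pics/top0.png

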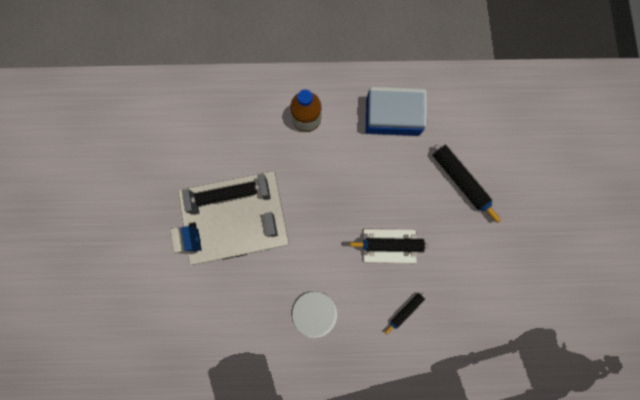

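Top view: candidates are the roller on the white rest (395,245), a larger one on the table (465,180) and a smaller one (405,312). I choose the middle-sized one on the rest. The holder is at (235,220), with the blue block at left (188,238) and the grey cheek at (269,224).

Run:
```python
import cv2,numpy as np
t=cv2.imread("pics/top0.png");s=cv2.imread("pics/scene0.png")
def c(im,x,y,w,h,k):
    o=cv2.resize(im[y:y+h,x:x+w],None,fx=k,fy=k,interpolation=cv2.INTER_CUBIC)
    for i in range(0,w,10): cv2.putText(o,str(x+i),(i*k,8),0,.3,(0,255,255),1);cv2.line(o,(i*k,10),(i*k,14),(0,255,255),1)
    for i in range(0,h,10): cv2.putText(o,str(y+i),(0,i*k+4),0,.3,(0,255,255),1)
    return cv2.convertScaleAbs(o,alpha=1.4)
cv2.imwrite("pics/c1.png",np.vstack([c(t,165,165,130,105,5)[:,:650],]))
a=c(t,330,222,110,46,6); b=c(s,245,145,80,56,6); b=cv2.copyMakeBorder(b,0,0,0,660-480,cv2.BORDER_CONSTANT)
cv2.imwrite("pics/c2.png",cv2.resize(np.vstack([a,b]),None,fx=.97,fy=.97))
cv2.imwrite("pics/c3.png",c(s,330,200,140,100,5))
```

```text
(no output)
```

View pics/c1.png

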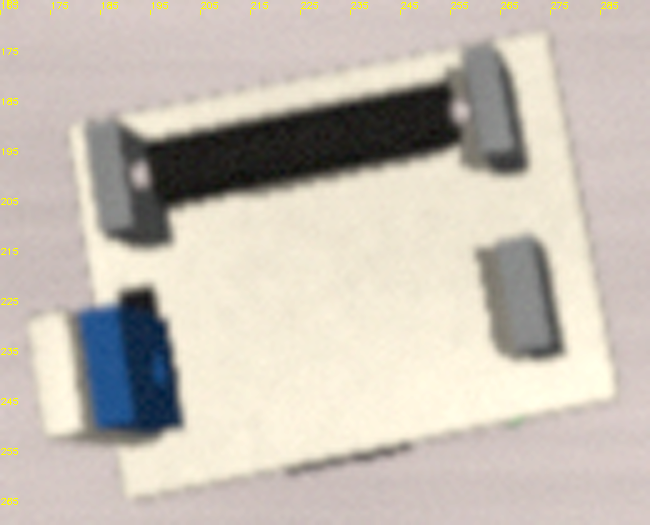

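View pics/c2.png

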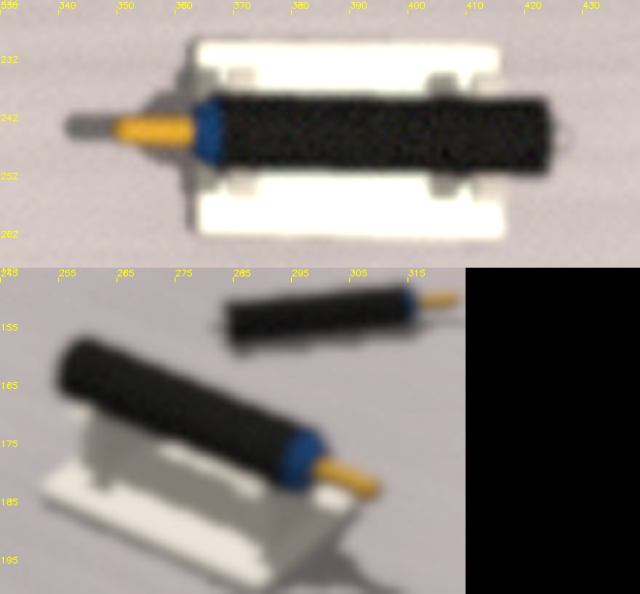

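View pics/c3.png

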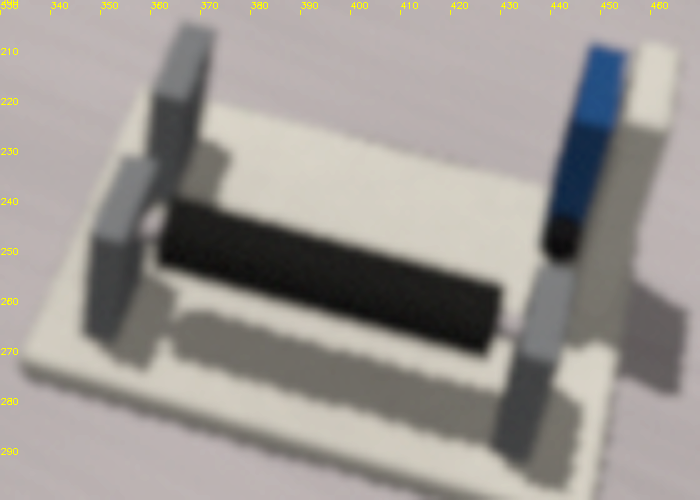

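```bash
cat > h.py <<'E'
import numpy as np,cv2
from station import camera_params
from scipy.optimize import least_squares
P={n:camera_params(n) for n in("scene","top")}
def proj(n,X):
    p=P[n];r=cv2.Rodrigues(p["R"])[0]
    return cv2.projectPoints(np.atleast_2d(X).astype(float),r,p["t"],p["mtx"],p["dist"])[0][:,0]
def tri(a,b):
    return least_squares(lambda X:np.r_[proj("top",X)[0]-a,proj("scene",X)[0]-b],[.5,0,.05])
def H(q,X):
    x,y,w=q[:3];c,s=np.cos(w),np.sin(w);X=np.atleast_2d(X)/1e3
    return X@np.array([[c,s,0],[-s,c,0],[0,0,1]])+[x,y,0]
E
python3 - <<'E'
from h import *
for a,b in [((350.1,244.5),(310,182.9)),((363.5,244.5),(297.6,178.4)),((424.3,245.4),(257.2,162))]:
    r=tri(a,b);print(r.x.round(4),r.fun.round(1))
T=lambda X,Y:(165+X/5,165+Y/5); S=lambda X,Y:(330+X/5,200+Y/5)
obs=[("top",(116,-94,12),T(547,32)),("top",(-44,-94,12),T(615,398)),("top",(-44,112,12),T(128,497)),("top",(116,112,12),T(70,126)),
("scene",(116,-94,12),S(18,358)),("scene",(-44,-94,12),S(140,88)),
("top",(22,74,'t'),T(120,305)),("top",(-22,74,'t'),T(135,425)),("top",(-22,74,'b'),T(182,425)),
("scene",(-22,74,'t'),S(590,45)),("scene",(22,74,'t'),S(577,120)),("scene",(22,74,'b'),S(552,213))]
def f(q):
    o=[]
    for n,X,u in obs:
        z={'t':q[3]+40,'b':q[3]-24}.get(X[2],X[2])
        o.append(proj(n,H(q,[X[0],X[1],z]))[0]-u)
    return np.ravel(o)
r=least_squares(f,[.5,.2,.2,55],x_scale=[.1,.1,.1,10],loss='soft_l1')
print(r.x,np.degrees(r.x[2]));print(r.fun.reshape(-1,2).round(1))
q=r.x
print(H(q,[[0,-62,55],[0,74,12],[0,-1,55],[78,6,55]]).round(4))
print([-P[n]["R"].T@P[n]["t"] for n in P])
for n,X in [("top",(22,-62,68)),("top",(-22,-62,68)),("scene",(22,-62,68)),("scene",(-22,-62,68))]:
    u=proj(n,H(q,X))[0];print(n,X,u, ((u-165)*5 if n=="top" else (u-[330,200])*5).round())
E
```

```text
[ 0.5077 -0.0773  0.045 ] [-0.5  0.3 -0.7 -0.1]
[ 0.5082 -0.1057  0.0456] [ 0.5 -0.3  0.6  0.1]
[ 0.5029 -0.225   0.0426] [-0.3  0.2 -0.5 -0.1]
[ 0.53797541  0.14648898  0.18688553 63.92096696] 10.707751977476317
[[-0.9 -1.1]
 [ 0.2  0.1]
 [-2.   1.4]
 [-2.2 -0.2]
 [-0.5 -1.1]
 [-0.1 -2. ]
 [-1.4 -0.1]
 [-0.7 -0.5]
 [ 0.1  0.7]
 [-0.8 -0.8]
 [-1.3 -0.3]
 [-3.6  6.5]]
[[0.5495 0.0856 0.055 ]
 [0.5242 0.2192 0.012 ]
 [0.5382 0.1455 0.055 ]
 [0.6135 0.1669 0.055 ]]
[array([1.10695589, 0.29957155, 0.58884305]), array([ 0.47072139, -0.01241376,  0.82946361])]
top (22, -62, 68) [263.23713159 213.15847862] [491. 241.]
top (-22, -62, 68) [267.47318131 235.4490125 ] [512. 352.]
scene (22, -62, 68) [366.67525746 219.53741574] [183.  98.]
scene (-22, -62, 68) [372.65407842 205.30251966] [213.  27.]
```

Run:
```python
from h import *
T=lambda X,Y:(165+X/5,165+Y/5); S=lambda X,Y:(330+X/5,200+Y/5)
obs=[("top",(116,-94,12),T(547,32)),("top",(-44,-94,12),T(615,398)),("top",(-44,112,12),T(128,497)),("top",(116,112,12),T(70,126)),
("scene",(116,-94,12),S(18,358)),("scene",(-44,-94,12),S(140,88)),
("top",(22,74,'t'),T(120,305)),("top",(-22,74,'t'),T(135,425)),("top",(-22,74,'b'),T(182,425)),
("scene",(-22,74,'t'),S(590,45)),("scene",(22,74,'t'),S(577,120)),
("top",(22,-62,68),T(503,240)),("top",(-22,-62,68),T(522,352)),("scene",(22,-62,68),S(187,97)),("scene",(-22,-62,68),S(215,28)),
("top",(78,66,55),T(156,173)),("top",(78,-54,55),T(455,119)),("scene",(78,66,55),S(494,318)),("scene",(78,-54,55),S(170,233))]
# per-camera pixel bias modelling calibration error, weak prior
def f(q):
    o=[]
    for n,X,u in obs:
        z={'t':q[3]+40,'b':q[3]-24}.get(X[2],X[2])
        b=q[4:6] if n=="top" else q[6:8]
        o.append(proj(n,H(q,[X[0],X[1],z]))[0]+b-u)
    return np.r_[np.ravel(o),q[4:]]
for loss in("linear","soft_l1"):
    r=least_squares(f,[.5,.2,.2,55,0,0,0,0],x_scale=[.1,.1,.1,10,1,1,1,1],loss=loss)
    print(r.x.round(4),np.degrees(r.x[2]))
print(r.fun[:38].reshape(-1,2).round(1).tolist())
q=r.x
print(H(q,[[0,-62,55],[0,74,12],[0,-1,55],[78,6,55]]).round(4))
```

```text
[5.37900e-01 1.46100e-01 1.84200e-01 6.47828e+01 9.51200e-01 2.64000e-02
 7.26200e-01 7.51800e-01] 10.552832321603537
[ 0.538   0.1463  0.1853 64.5697  1.0438  0.0696  0.6098  0.6229] 10.616744867486672
[[0.3, -1.0], [1.3, 0.3], [-0.9, 1.4], [-1.0, -0.2], [-0.0, -0.6], [0.5, -1.5], [-0.4, -0.2], [0.3, -0.5], [1.1, 0.7], [-0.2, -0.5], [-0.7, 0.0], [-1.2, 0.3], [-0.8, 0.2], [-0.2, 0.7], [0.2, 0.3], [0.2, 0.2], [0.2, -1.2], [0.8, 1.1], [-1.5, -0.3]]
[[0.5494 0.0854 0.055 ]
 [0.5243 0.2191 0.012 ]
 [0.5382 0.1453 0.055 ]
 [0.6135 0.1666 0.055 ]]
```

```bash
cat > mv.py <<'E'
import sys,numpy as np
from scipy.spatial.transform import Rotation as Ro
from station import arm
# usage: mv.py x y z yaw_of_jaw_axis(deg)  -> tool shift cm, turn deg
s=arm.get_state();R=Ro.from_rotvec(s["tool_rot"]).as_matrix()
yaw=np.degrees(np.arctan2(R[1,1],R[0,1]))
print("t",s["t"].__round__(2),"pos",s["position"].round(4),"jawyaw",yaw.round(1),"F",s["force"].round(1),"M",s["moment"].round(2),"gap",round(s["finger_gap"],4),"j6",s["joint_pos"][5].round(2))
if len(sys.argv)>3:
    x,y,z,w=map(float,sys.argv[1:5])
    print("shift",(R.T@(np.array([x,y,z])-s["position"])*100).round(2),"turn",-(((w-yaw)+90)%180-90).__round__(1))
c,sn=np.cos(.1853),np.sin(.1853);d=s["position"]-[.538,.1463,0];print("holder frame mm",(np.array([c*d[0]+sn*d[1],-sn*d[0]+c*d[1],d[2]])*1e3).round(1))
E
python3 mv.py .506 -.174 .10 -1.7
```

```text
t 0.1 pos [ 0.2152 -0.6391  0.2301] jawyaw -71.4 F [-0.5 -0.7 -0.4] M [ 0.04 -0.05 -0.01] gap 0.0854 j6 -0.04
shift [ 42.4  -34.77  13.08] turn -69.7
holder frame mm [-462.  -712.4  230.1]
```

>>> servo_tool(plan=[[[4.24,-3.48,1.3,-7,100],[8.5,-6.95,2.6,-14,80],[12.7,-10.4,3.9,-21,70],[17,-13.9,5.2,-28,70],[21.2,-17.4,6.5,-35,70],[25.4,-20.9,7.8,-42,70],[29.7,-24.3,9.2,-49,70],[33.9,-27.8,10.5,-56,70],[38.2,-31.3,11.8,-63,70],[42.4,-34.8,13.1,-69.7,70],[42.4,-34.8,13.1,-69.7,70],[42.4,-34.8,13.1,-69.7,70],[42.4,-34.8,13.1,-69.7,70]]])

```text
t: 1.72
position: [0.5056, -0.1748, 0.1001]
tool_rot: [-2.255, -2.185, -0.001]
force: [0.1, -0.3, -0.5]
finger_gap: 0.0596
```

```bash
python3 mv.py .506 -.174 .023 -1.7
python3 - <<'E'
from station import grab_frame
import cv2,numpy as np
t=grab_frame("top");s=grab_frame("scene")
z=lambda im,x,y:cv2.resize(im[y:y+100,x:x+130],None,fx=5,fy=5,interpolation=cv2.INTER_CUBIC)
cv2.imwrite("pics/a.png",np.vstack([z(t,330,195),z(s,215,110)])[:, :650].astype('uint8')); im=cv2.imread("pics/a.png");cv2.imwrite("pics/a.png",cv2.convertScaleAbs(cv2.resize(im,(390,600)),alpha=1.4))
E
```

```text
t 1.73 pos [ 0.5056 -0.1748  0.1001] jawyaw -1.8 F [ 0.1 -0.3 -0.5] M [0.01 0.05 0.01] gap 0.0596 j6 -0.35
shift [0.07 0.04 7.71] turn -0.1
holder frame mm [ -91.  -309.6  100.1]
```

View pics/a.png

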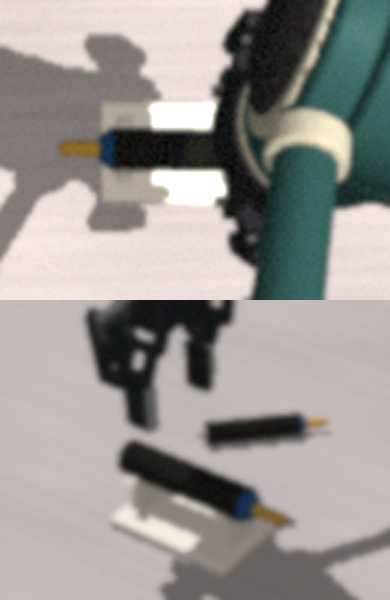

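The fingers straddle the middle-sized roller on the rest (brass tip at (75,148) in the crop). Descend and grip.

>>> servo_tool(plan=[[[0,0,3,0,70],[0,0,6,0,70],[0,0,7.7,0,70],[0,0,7.7,0,70],[0,0,7.7,0,20],[0,0,7.7,0,0],[0,0,7.7,0,0],[0,0,7.7,0,0],[0,0,7.7,0,0],[0,0,7.7,0,0]]], grip_force=40)

```text
t: 3.08
position: [0.5064, -0.1754, 0.0246]
tool_rot: [2.256, 2.185, 0.002]
force: [-2.8, -0.5, 6.8]
finger_gap: 0.027
```

>>> servo_tool(plan=[[[0,0,-1,0,0],[0,0,-3,0,0],[0,0,-4,0,0],[0,0,-4,0,0],[0,0,-4,0,0],[0,0,-4,0,0]]])

```text
t: 3.82
position: [0.5056, -0.1751, 0.0638]
tool_rot: [-2.256, -2.186, -0.001]
force: [-0.4, 0.7, -2.9]
finger_gap: 0.0267
```

```bash
python3 mv.py .506 -.08 .07 -1.7
```

```text
t 3.83 pos [ 0.5056 -0.1751  0.0638] jawyaw -1.8 F [-0.4  0.7 -2.9] M [-0.04 -0.05 -0.02] gap 0.0267 j6 -0.35
shift [ 9.5  -0.26 -0.61] turn -0.1
holder frame mm [ -91.  -309.9   63.8]
```

>>> servo_tool(plan=[[[3,0,0,0,0],[6,-0.1,0,0,0],[9.4,-0.2,0,0,0],[9.4,-0.2,1.5,0,0],[9.4,-0.2,3.2,0,0],[9.4,-0.2,3.8,0,0],[9.4,-0.2,4.1,0,0],[9.4,-0.2,4.3,0,0],[9.4,-0.2,4.3,0,0]]], grip_force=25)

```text
t: 4.95
position: [0.5097, -0.0823, 0.0225]
tool_rot: [2.255, 2.182, 0.006]
force: [2.2, 1.0, 3.6]
finger_gap: 0.0267
```

```bash
python3 mv.py
```

```text
t 4.95 pos [ 0.5097 -0.0823  0.0225] jawyaw -1.9 F [2.2 1.  3.6] M [ 0.03 -0.36  0.03] gap 0.0267 j6 -0.18
holder frame mm [ -70.  -219.4   22.5]
```

>>> servo_tool(plan=[[[0,0,0.3,0,0],[0,0,0.6,0,0],[0,0,0.8,0,0],[0,0,0.8,0,0]]])

```text
t: 5.45
position: [0.5101, -0.0824, 0.015]
tool_rot: [2.257, 2.181, 0.008]
force: [-1.4, 5.0, 5.9]
finger_gap: 0.027
```

>>> servo_tool(plan=[[[0,0,-2,0,0],[0,0,-5,0,0],[0,0,-8,0,0],[0,0,-8,0,0],[0,0,-8,0,0]]], grip_force=40)

```text
t: 6.08
position: [0.5086, -0.0828, 0.0935]
tool_rot: [2.259, 2.181, 0.005]
force: [-1.3, -0.4, -3.1]
finger_gap: 0.027
```

```bash
python3 mv.py;python3 - <<'E'
from station import grab_frame
import cv2,numpy as np
t=grab_frame("top");s=grab_frame("scene");cv2.imwrite("pics/t1.png",t);cv2.imwrite("pics/s1.png",s)
def c(im,x,y,w,h,k):
    o=cv2.resize(im[y:y+h,x:x+w],None,fx=k,fy=k,interpolation=cv2.INTER_CUBIC);o=cv2.convertScaleAbs(o,alpha=1.4)
    for i in range(0,w,10): cv2.putText(o,str(x+i),(i*k,8),0,.3,(0,0,255),1)
    for i in range(0,h,10): cv2.putText(o,str(y+i),(0,i*k+4),0,.3,(0,0,255),1)
    return o
cv2.imwrite("pics/b.png",np.vstack([c(s,240,100,130,60,5),c(t,280,210,130,60,5)]))
E
```

```text
t 6.08 pos [ 0.5086 -0.0828  0.0935] jawyaw -2.0 F [-1.3 -0.4 -3.1] M [-0.01  0.02 -0.05] gap 0.027 j6 -0.18
holder frame mm [ -71.1 -219.8   93.5]
```

View pics/b.png

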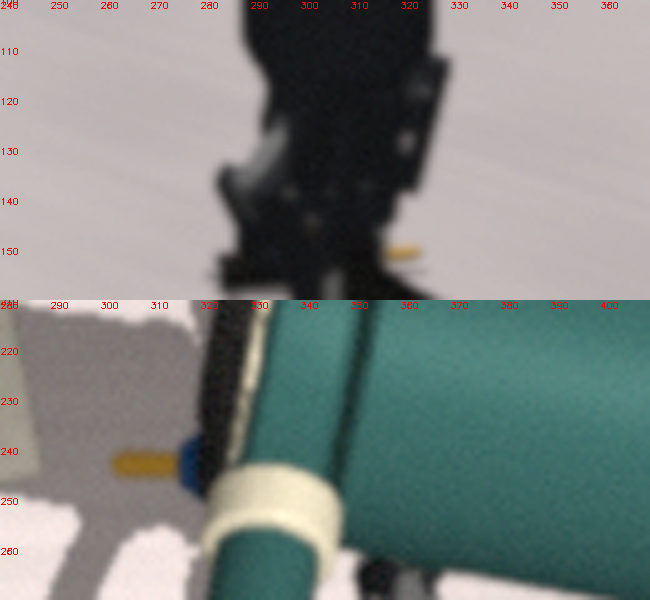

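The top crop shows the brass tip at (301,242). The scene crop misses the roller (only the small spare's pin shows, at (320,250)). I'll locate the brass tip with code.

Run:
```python
from h import *
s=cv2.imread("pics/s1.png");h=cv2.cvtColor(s,cv2.COLOR_BGR2HSV)
m=cv2.inRange(h,(12,120,60),(28,255,255))
n,l,st,ce=cv2.connectedComponentsWithStats(m)
for i in range(1,n):
    if st[i,4]>8 and st[i,0]>200: 
        ys,xs=np.where(l==i);k=np.argsort(xs)[-5:];print(st[i],ce[i].round(1),"right end",xs[k].mean(),ys[k].mean(),"left",xs.min(),ys[xs==xs.min()].mean())
for th in (0,8,10,12,14):
    a=np.radians(th);g=np.array([.508,-.0828,.1135]);u=np.array([.03*np.cos(a),np.cos(a),-np.sin(a)])
    print(th,proj("scene",g+.097*u)[0].round(1),proj("scene",g+.070*u)[0].round(1),proj("top",g+.097*u)[0].round(1),proj("top",g+.07*u)[0].round(1))
```

```text
[337 173  10   7  25] [341.5 176. ] right end 345.4 178.2 left 337 173.5
[242 263  37  34 874] [259.8 280.6] right end 278.0 275.4 left 242 278.5
[251 312  22   6  43] [261.  314.8] right end 270.4 313.4 left 251 313.0
0 [347.7 171.2] [336.  166.8] [301.8 242.3] [316.8 242.4]
8 [346.9 176.5] [335.5 170.6] [302.6 242.7] [317.2 242.7]
10 [346.6 177.8] [335.3 171.5] [303.  242.8] [317.4 242.7]
12 [346.2 179. ] [335.  172.4] [303.4 242.9] [317.7 242.8]
14 [345.8 180.2] [334.8 173.3] [303.8 243. ] [318.  242.9]
```

```bash
python3 - <<'E'
from h import *
print(H([.538,.1463,.1853],[[0,-30,100]]))
E
python3 mv.py .5435 .1168 .100 10.6
```

```text
[[0.54352724 0.11681357 0.1       ]]
t 6.17 pos [ 0.508  -0.0825  0.0929] jawyaw -2.0 F [-0.3 -0.1 -2.2] M [-0.05 -0.01  0.01] gap 0.0268 j6 -0.18
shift [20.04  2.86 -0.67] turn -12.6
holder frame mm [ -71.6 -219.3   92.9]
```

>>> servo_tool(plan=[[[3,0.5,-0.7,-3,0],[7,1,-0.7,-6,0],[11,1.6,-0.7,-9,0],[15,2.2,-0.7,-12.6,0],[18,2.6,-0.7,-12.6,0],[20,2.86,-0.7,-12.6,0],[20,2.86,-0.7,-12.6,0],[20,2.86,-0.7,-12.6,0],[20,2.86,-0.7,-12.6,0]]])

```text
t: 7.3
position: [0.5432, 0.1154, 0.1001]
tool_rot: [2.008, 2.416, 0.003]
force: [0.2, -0.7, -2.6]
finger_gap: 0.0265
```

```bash
python3 mv.py .5435 .1168 .062 10.6;python3 - <<'E'
from station import grab_frame
import cv2,numpy as np
t=grab_frame("top");s=grab_frame("scene");cv2.imwrite("pics/t2.png",t);cv2.imwrite("pics/s2.png",s)
def c(im,x,y,w,h,k):
    o=cv2.resize(im[y:y+h,x:x+w],None,fx=k,fy=k,interpolation=cv2.INTER_CUBIC);o=cv2.convertScaleAbs(o,alpha=1.4)
    for i in range(0,w,10): cv2.putText(o,str(x+i),(i*k,8),0,.3,(0,0,255),1)
    for i in range(0,h,10): cv2.putText(o,str(y+i),(0,i*k+4),0,.3,(0,0,255),1)
    return o
cv2.imwrite("pics/d.png",np.hstack([c(s,355,180,110,100,5),c(t,165,165,50,100,5)]))
E
```

```text
t 7.3 pos [0.5432 0.1154 0.1001] jawyaw 10.6 F [ 0.2 -0.7 -2.6] M [-0.09 -0.01  0.  ] gap 0.0265 j6 -0.02
shift [0.13 0.04 3.81] turn -0.0
holder frame mm [ -0.5 -31.3 100.1]
```

View pics/d.png

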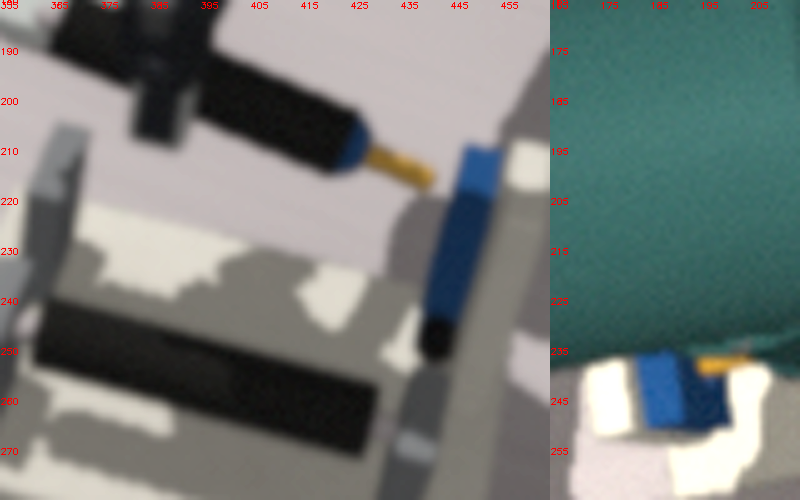

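Clear view: brass tip at scene (442,216) and top (194,238). Blue block front edge at scene (450,215) at the top. Grey cheek at (367,215).

Run:
```python
from h import *
q=[.538,.1463,.1853]
for bt,bs in (((0,0),(0,0)),((1.04,.07),(.6,.6))):
    r=tri(np.array([194.4,238.2])-bt,np.array([442,216.4])-bs);d=r.x-[q[0],q[1],0];c,s=np.cos(q[2]),np.sin(q[2])
    print(((c*d[0]+s*d[1])*1e3).round(1),((-s*d[0]+c*d[1])*1e3).round(1),(r.x[2]*1e3).round(1),r.fun.round(1))
```

```text
-2.4 67.8 98.3 [-0.4  0.1 -0.4  0. ]
-1.9 67.8 100.2 [ 0.3 -0.1  0.4 -0. ]
```

>>> servo_tool(plan=[[[0,0.1,1.5,0,0],[0,0.1,3,0,0],[0,0.1,3.6,0,0],[0,0.1,3.6,0,0],[0.4,0.1,3.6,0,0],[0.8,0.1,3.6,0,0],[1.1,0.1,3.6,0,0],[1.1,0.1,3.6,0,0],[1.1,0.1,3.6,0,0]]])

```text
t: 8.52
position: [0.5425, 0.1266, 0.0645]
tool_rot: [2.007, 2.416, 0.004]
force: [0.3, 0.1, -2.4]
finger_gap: 0.0271
```

```bash
python3 mv.py
```

```text
t 8.53 pos [0.5425 0.1266 0.0645] jawyaw 10.6 F [ 0.3  0.1 -2.4] M [-0.04 -0.03  0.04] gap 0.0271 j6 -0.0
holder frame mm [  0.8 -20.2  64.5]
```

>>> servo_tool(plan=[[[0.2,0,0,0,0],[0.4,0,0,0,0],[0.4,0,0,0,0]]])

```text
t: 8.9
position: [0.5419, 0.1303, 0.0645]
tool_rot: [2.006, 2.416, 0.003]
force: [0.4, -2.5, -1.4]
finger_gap: 0.027
```

>>> servo_tool(plan=[[[0.2,0,0,0,0],[0.4,0,0,0,0],[0.4,0,0,0,0]]])

```text
t: 9.28
position: [0.5413, 0.1339, 0.0646]
tool_rot: [2.006, 2.416, 0.003]
force: [1.3, -3.7, -1.4]
finger_gap: 0.027
```

```bash
python3 mv.py
```

```text
t 9.28 pos [0.5413 0.1339 0.0646] jawyaw 10.6 F [ 1.3 -3.7 -1.4] M [-0.89 -0.16 -0.  ] gap 0.027 j6 0.01
holder frame mm [  0.9 -12.8  64.6]
```

>>> servo_tool(plan=[[[0.2,0,0,0,0],[0.4,0,0,0,0],[0.4,0,0,0,0]]], grip_force=50)

```text
t: 9.65
position: [0.5407, 0.1368, 0.0645]
tool_rot: [2.004, 2.415, 0.001]
force: [1.8, -7.4, -2.3]
finger_gap: 0.0265
```

>>> servo_tool(plan=[[[0.2,0,0,0,0],[0.4,0,0,0,0],[0.55,0,0,0,0],[0.55,0,0,0,0]]])

```text
t: 10.15
position: [0.5402, 0.1405, 0.0645]
tool_rot: [2.001, 2.414, -0.002]
force: [2.3, -10.9, -3.1]
finger_gap: 0.0264
```

```bash
python3 mv.py;python3 - <<'E'
from station import grab_frame
import cv2,numpy as np
t=grab_frame("top");s=grab_frame("scene");cv2.imwrite("pics/t3.png",t);cv2.imwrite("pics/s3.png",s)
def c(im,x,y,w,h,k):
    o=cv2.resize(im[y:y+h,x:x+w],None,fx=k,fy=k,interpolation=cv2.INTER_CUBIC);o=cv2.convertScaleAbs(o,alpha=1.4)
    for i in range(0,w,10): cv2.putText(o,str(x+i),(i*k,8),0,.3,(0,0,255),1)
    for i in range(0,h,10): cv2.putText(o,str(y+i),(0,i*k+4),0,.3,(0,0,255),1)
    return o
cv2.imwrite("pics/e.png",np.hstack([c(s,345,185,110,100,5),c(t,165,165,50,100,5)]))
E
```

```text
t 10.15 pos [0.5402 0.1405 0.0645] jawyaw 10.7 F [  2.3 -10.9  -3.1] M [-1.78 -0.34 -0.07] gap 0.0264 j6 0.03
holder frame mm [ 1.1 -6.1 64.5]
```

View pics/e.png

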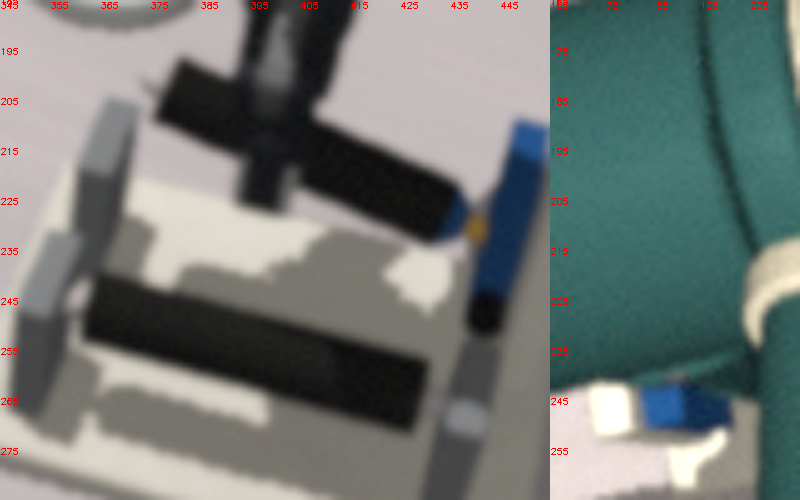

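The brass pin is in the block, with only about 5 mm showing at (476,230); the plain pin at (150,88) stands above and just past the cheek. Push slightly more, then lower in steps while watching the force.

>>> servo_tool(plan=[[[0.15,-0.1,0,0,0],[0.25,-0.1,0,0,0],[0.25,-0.1,0,0,0],[0.25,-0.1,0.2,0,0],[0.25,-0.1,0.4,0,0],[0.25,-0.1,0.6,0,0],[0.25,-0.1,0.6,0,0]]])

```text
t: 11.12
position: [0.5401, 0.1412, 0.0596]
tool_rot: [1.999, 2.412, -0.002]
force: [0.9, -10.3, 3.2]
finger_gap: 0.0266
```

```bash
python3 mv.py
```

```text
t 11.12 pos [0.5401 0.1412 0.0596] jawyaw 10.7 F [  0.9 -10.3   3.2] M [-1.31 -0.12  0.09] gap 0.0266 j6 0.03
holder frame mm [ 1.1 -5.4 59.6]
```

>>> servo_tool(plan=[[[0.3,0,0,0,0],[0.45,0,0.2,0,0],[0.45,0,0.4,0,0],[0.45,0,0.6,0,0],[0.45,0,0.8,0,0],[0.45,0,0.8,0,0]]])

```text
t: 11.88
position: [0.5405, 0.1435, 0.0527]
tool_rot: [1.996, 2.411, -0.004]
force: [1.4, -12.9, 4.4]
finger_gap: 0.0267
```

```bash
python3 mv.py
```

```text
t 11.88 pos [0.5405 0.1435 0.0527] jawyaw 10.7 F [  1.4 -12.9   4.4] M [-1.53 -0.02  0.09] gap 0.0267 j6 0.04
holder frame mm [ 1.9 -3.2 52.7]
```

>>> servo_tool(plan=[[[0.25,-0.1,0.2,0,0],[0.25,-0.1,0.4,0,0],[0.25,-0.1,0.6,0,0],[0.25,-0.1,0.8,0,0],[0.25,-0.1,0.8,0,0]]])

```text
t: 12.5
position: [0.5405, 0.1437, 0.0458]
tool_rot: [1.993, 2.408, -0.005]
force: [2.5, -12.7, 1.8]
finger_gap: 0.0266
```

```bash
python3 mv.py
```

```text
t 12.5 pos [0.5405 0.1437 0.0458] jawyaw 10.8 F [  2.5 -12.7   1.8] M [-1.59 -0.21 -0.04] gap 0.0266 j6 0.05
holder frame mm [ 2.  -3.  45.8]
```

>>> servo_tool(plan=[[[0.25,-0.2,0.2,0,0],[0.25,-0.2,0.4,0,0],[0.25,-0.2,0.6,0,0],[0.25,-0.2,0.85,0,0],[0.25,-0.2,0.85,0,0]]])

```text
t: 13.12
position: [0.5398, 0.1438, 0.0382]
tool_rot: [1.991, 2.406, -0.005]
force: [2.9, -12.0, 1.1]
finger_gap: 0.0268
```

```bash
python3 mv.py;python3 - <<'E'
from station import grab_frame
import cv2,numpy as np
t=grab_frame("top");s=grab_frame("scene");cv2.imwrite("pics/t4.png",t);cv2.imwrite("pics/s4.png",s)
def c(im,x,y,w,h,k):
    o=cv2.resize(im[y:y+h,x:x+w],None,fx=k,fy=k,interpolation=cv2.INTER_CUBIC);o=cv2.convertScaleAbs(o,alpha=1.5)
    for i in range(0,w,10): cv2.putText(o,str(x+i),(i*k,8),0,.3,(0,0,255),1)
    for i in range(0,h,10): cv2.putText(o,str(y+i),(0,i*k+4),0,.3,(0,0,255),1)
    return o
cv2.imwrite("pics/f.png",np.hstack([c(s,350,190,100,75,6),c(t,245,190,40,75,5)[:450] if 0 else cv2.copyMakeBorder(c(t,245,190,40,75,5),0,75,0,0,0)]))
E
```

```text
t 13.12 pos [0.5398 0.1438 0.0382] jawyaw 10.8 F [  2.9 -12.    1.1] M [-1.53 -0.3  -0.05] gap 0.0268 j6 0.05
holder frame mm [ 1.3 -2.8 38.2]
```

View pics/f.png

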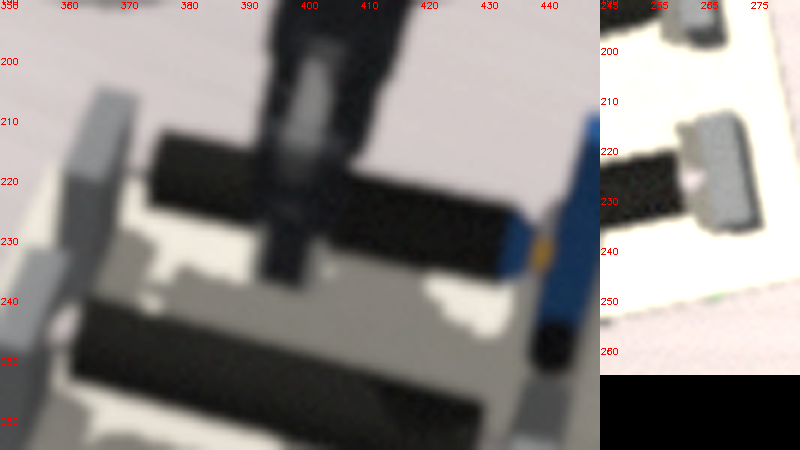

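The roller now lies between the cheeks: plain pin at top (263,225), centred on the cheek; scene shows it near (372,218). Compare with the predicted projection.

Run:
```python
from h import *
q=[.538,.1463,.1853]
for y in(-62,-59,-50): print(y,[ (proj("scene",H(q,[0,y,z]))[0]+.6).round(1).tolist() for z in(50,55,60)],(proj("top",H(q,[0,y,55]))[0]+[1,0]).round(1))
s=cv2.imread("pics/s4.png")
# barrel top/bottom edges in columns near the plain end and the free part
g=cv2.cvtColor(s,cv2.COLOR_BGR2GRAY)
for x in(377,380,384,388,412,420,428): 
    ys=[y for y in range(205,245) if g[y,x]<55]; print(x,ys[0],ys[-1])
for y in (-45,-35): 
    a=[proj("scene",H(q,[0,y,z]))[0]+.6 for z in(41,55,69)];print(y,np.round(a,1).tolist())
```

```text
-62 [[369.4, 219.7], [369.6, 217.8], [369.9, 215.9]] [267.3 225. ]
-59 [[370.9, 220.1], [371.1, 218.2], [371.4, 216.3]] [265.8 225.3]
-50 [[375.4, 221.3], [375.6, 219.4], [375.9, 217.5]] [261.3 226.2]
377 213 244
380 213 244
384 214 244
388 215 226
412 205 233
420 221 234
428 223 235
-45 [[377.4, 225.3], [378.2, 220.0], [378.9, 214.6]]
-35 [[382.4, 226.6], [383.2, 221.3], [384.1, 215.9]]
```

>>> servo_tool(plan=[[[0.1,-0.1,0.1,0,0],[-0.1,-0.1,0.15,0,0],[-0.3,-0.1,0.15,0,0],[-0.5,-0.1,0.15,0,0],[-0.5,-0.1,0.15,0,0]]])

```text
t: 13.85
position: [0.541, 0.1377, 0.0379]
tool_rot: [1.99, 2.404, -0.004]
force: [1.3, -7.5, 0.9]
finger_gap: 0.0267
```

```bash
python3 mv.py
```

```text
t 13.85 pos [0.541  0.1377 0.0379] jawyaw 10.8 F [ 1.3 -7.5  0.9] M [-0.81 -0.1   0.01] gap 0.0267 j6 0.04
holder frame mm [ 1.3 -9.  37.9]
```

>>> servo_tool(plan=[[[-0.1,0,0.05,0,0],[-0.3,0,0.05,0,0],[-0.4,0,0.05,0,0],[-0.4,0,0.05,0,0]]])

```text
t: 14.35
position: [0.5421, 0.1338, 0.0379]
tool_rot: [1.99, 2.403, -0.003]
force: [1.1, -4.2, 0.4]
finger_gap: 0.0267
```

```bash
python3 mv.py
```

```text
t 14.35 pos [0.5421 0.1338 0.0379] jawyaw 10.8 F [ 1.1 -4.2  0.4] M [-0.38 -0.07  0.06] gap 0.0267 j6 0.04
holder frame mm [  1.7 -13.1  37.9]
```

>>> servo_tool(plan=[[[-0.15,0,0,0,0],[-0.2,0,0,0,0],[-0.2,0,0,0,0]]])

```text
t: 14.72
position: [0.5422, 0.1331, 0.0379]
tool_rot: [1.991, 2.404, -0.001]
force: [-1.2, 5.4, -0.9]
finger_gap: 0.0267
```

```bash
python3 mv.py;python3 - <<'E'
from station import grab_frame
import cv2,numpy as np
t=grab_frame("top");s=grab_frame("scene");cv2.imwrite("pics/t5.png",t);cv2.imwrite("pics/s5.png",s)
def c(im,x,y,w,h,k):
    o=cv2.resize(im[y:y+h,x:x+w],None,fx=k,fy=k,interpolation=cv2.INTER_CUBIC);o=cv2.convertScaleAbs(o,alpha=1.5)
    for i in range(0,w,10): cv2.putText(o,str(x+i),(i*k,8),0,.3,(0,0,255),1)
    for i in range(0,h,10): cv2.putText(o,str(y+i),(0,i*k+4),0,.3,(0,0,255),1)
    return o
cv2.imwrite("pics/g.png",np.hstack([c(s,350,190,100,75,6),cv2.copyMakeBorder(c(t,245,190,40,75,5),0,75,0,0,0)]))
E
```

```text
t 14.72 pos [0.5422 0.1331 0.0379] jawyaw 10.7 F [-1.2  5.4 -0.9] M [1.11 0.32 0.09] gap 0.0267 j6 0.03
holder frame mm [  1.7 -13.7  37.9]
```

View pics/g.png

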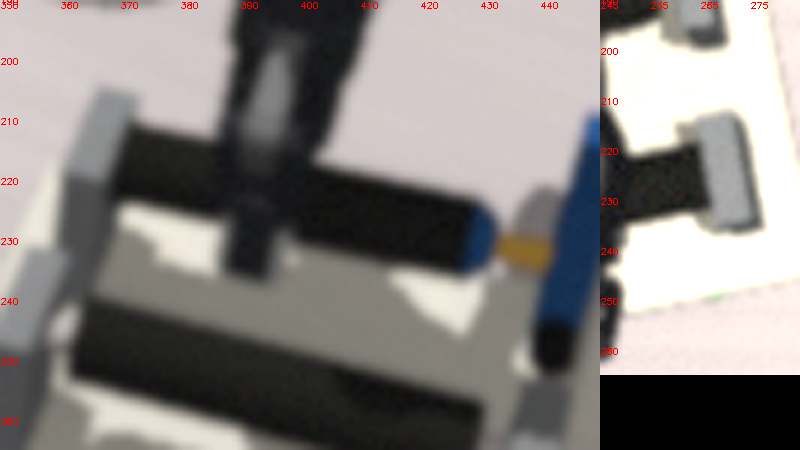

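The barrel end is up against the cheek face (122,160), so the plain pin is bottomed in the grey cup; the brass pin runs into the block at (550,250). Release and lift.

>>> servo_tool(plan=[[[0.05,0,0,0,40],[0.05,0,0,0,50],[0.05,0,0,0,58],[0.05,0,0,0,58],[0.05,0,0,0,58],[0.05,0,0,0,58]]])

```text
t: 15.58
position: [0.5422, 0.1335, 0.038]
tool_rot: [1.991, 2.404, -0.002]
force: [-0.8, -0.6, -0.4]
finger_gap: 0.0497
```

>>> servo_tool(plan=[[[0,0,-1,0,58],[0,0,-3,0,58],[0,0,-6,0,58],[0,0,-10,0,58],[0,0,-13,0,58],[-5,0,-15,0,58],[-10,0,-15,0,58],[-15,0,-15,0,58],[-20,0,-15,0,58],[-20,0,-15,0,58],[-20,0,-15,0,58]]])

```text
t: 16.95
position: [0.577, -0.0607, 0.1915]
tool_rot: [1.992, 2.403, -0.001]
force: [-0.6, 0.5, 0.5]
finger_gap: 0.0496
```

```bash
python3 mv.py;python3 - <<'E'
from station import grab_frame
import cv2,numpy as np
t=grab_frame("top");s=grab_frame("scene");cv2.imwrite("pics/t6.png",t);cv2.imwrite("pics/s6.png",s)
def c(im,x,y,w,h,k):
    o=cv2.resize(im[y:y+h,x:x+w],None,fx=k,fy=k,interpolation=cv2.INTER_CUBIC);return cv2.convertScaleAbs(o,alpha=1.5)
cv2.imwrite("pics/i.png",np.vstack([c(s,345,195,120,65,5)[:300],c(t,170,190,120,60,5)]))
E
```

```text
t 16.95 pos [ 0.577  -0.0607  0.1915] jawyaw 10.7 F [-0.6  0.5  0.5] M [ 0.06 -0.03  0.01] gap 0.0496 j6 -0.32
holder frame mm [ 2.000e-01 -2.106e+02  1.915e+02]
```

View pics/i.png

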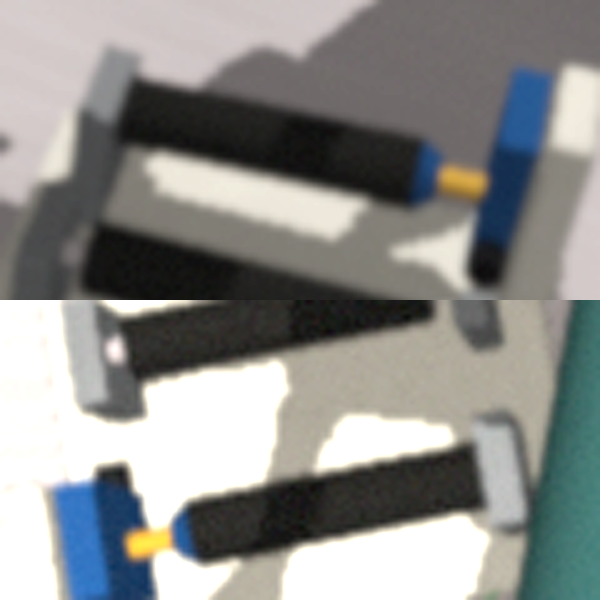

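The roller is seated and let go: barrel flush with the grey cheek (125,110), brass pin entering the blue block (487,185 in the scene crop, 125,548 in the top crop). The gripper is clear.

```bash
python3 -c "
from station import workorder;print(workorder.sign_off())"
```

```text
the job is handed in; nothing more can be done
None
```

The middle-sized roller is fitted in the empty place of the bottle roller, and I handed the job in at about 17 s; no verdict came back.

**What I did:**
- I gripped the roller on its rest and tilted it about 10° in the fingers by pressing its plain end lightly on the rest.
- I fed the brass pin into the blue block's cup. The cup was first estimated from the pictures at about 64 mm high. It was confirmed by feel: the pin met no force until the tip was about 8 mm past the face.
- I pushed the spring in about 13.6 mm, lowered the plain end past the grey cheek and let it spring into its cup. Then I opened the fingers and backed off.

**Last checks:**
- **Grey cheek:** the push force flipped sign as the plain pin bottomed in its cup. By my estimate the roller's centre was then at the seated position (y about -1 mm). After release both views show the barrel flush against the cheek.
- **Blue block:** both views show the brass pin running into the block.
- **Forces:** the highest read between moves was about 13.7 N at the wrist. It was not watched continuously within a move.
- **Disagreements:** the cameras put the brass tip about 3.5 mm further along y than I reckoned from the grip, and the spring contact agreed with the cameras. One corner of the block, hidden by its knob, did not fit my height estimate by about 7 pixels, so I left it out.
- **Not checked:** I did not measure the final pin positions again after letting go, and I did not re-measure the bottle, dish and tip box. Nothing was moved near them.

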